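# Clean out the drain channel of the counter drainer tray

## Robot

A 7-joint arm with a two-finger parallel gripper is mounted at the origin on the work surface. World frame = base frame: x ahead of the robot, y to its left, z up, the work surface at z = 0. Lengths are in m, angles in rad, forces in N, time in s.
With the tool pointing down it reaches from about 0.4 to 0.875 m from the base axis. Payload 4.4 kg.
Tool frame: the origin (TCP) lies between the finger pads; the fingertips stand 14 mm ahead of it and the grasp point (between the pads) lies 5 mm behind it; z points along the fingers, y is the direction in which the jaws open and shut (so a half turn about z gives the same grasp; the last joint's range is limited). The gripper opens to 85 mm and grips with 20 to 120 N. Pads are 22 mm wide; open, the fingers measure 114 mm over their backs; the gripper's body (76 mm by 85 mm) begins 54 mm behind the grasp point. The pads swing forward as they close: fully open they stand 13 mm farther back than shut.
Start: joints at [1.073, 0.628, 0.038, 1.517, -0.027, 0.996, -0.02], TCP at [0.272, -0.59, 0.245] pointing down, gripper open.
Joint ranges: [-3.06, 3.06], [-0.37, 2.12], [-1.25, 1.32], [0.18, 2.47], [-1.1, 4.24], [0.23, 1.98], [-2.94, 2.94]. Speed limits (rad/s): [2.57, 2.57, 3.14, 3.14, 3.14, 3.14, 3.14].

## Interface

Orientations are given as a unit quaternion [w, x, y, z].
In Python, from plant import get_obs, eyes, ticket gives the robot as it stands.
- The arm moves only by the tool move_arm, never from a script. Its argument "deltas" is a list of rows, each a list of 3 entries, a list of its own where there are three numbers: the finger opening in mm, from 0 to 85.4, then the shift along the world's x, y, z in mm, then the turn, a rotation vector about the world's x, y, z in degrees. A call has 1 to 5 rows; each row is the pose to reach, as a shift and turn from the pose measured when the call began; what a row does not reach only later rows make up. A row lasts 1/10 s, in which the tool goes at most 50 mm and 8.59 degrees, less where a joint would pass 70% of its speed; a pose out of reach is approached as far as the arm can. A call with a gripper value outside its range is refused whole. The fingers move at their own pace and stop on an object; the grip force is fixed at half the most. Time passes only in rows, so rows that repeat a pose let the fingers close. It gives the time, the measured TCP pose, the force and the opening at its end, in the units of the state.
- get_obs(): the state, without advancing time (a new reading comes with each control period).
- eyes.grab_frame(name): name is "scene" or "top" or "wrist"; returns a dict with "frame" (420x560x3 uint8, red, green, blue), "depth" (420x560 float32, m along the optical axis (not along the pixel's ray), 0 where there is no reading), "vfov" (degrees; the focal length in pixels is half the picture's height over the tangent of half this angle, whatever the lens; pixels are square), "cx", "cy" (the principal point, pixels), "extrinsics" (4x4, takes a point from world to camera coordinates). Camera axes: x right, y down, z forward; pixel columns grow to the right and rows downward; lengths in m; the calibration is good to about 2 mm. A picture is of the moment at which its call begins.
- ticket.sign_off(): hands the job in, once; it reports no verdict.
The state is a dict: "time_s": time; "joint_positions": joint angles; "dq": joint speeds; "joint_torque": joint torques, N m; "ee_pos": TCP position; "eef_rot": TCP orientation; "force": force on the tool from outside, world axes, zero at the start; "wrist_torque": the same for the moment, N m; "finger_gap": finger opening in m.
Only numpy, scipy, OpenCV 4.12 (cv2) and the standard library are available. Lean on these libraries where they do the work, as an engineer would, in place of code of your own. Each camera call takes 0.05 s, during which the arm holds its last target. There are 200 camera calls.

## Task

The drain channel of the drainer tray needs cleaning out: first move every spice tin off the tray's cover into the grey basket, then lift the cover level and straight up until it is just clear of its two pins and lay it flat and squarely on the black drying mat. Take the stylus from its wooden holder and guide its tip along the bottom of the L-shaped channel, slowly at about 2 cm a second, from the free end of the short leg round the corner to the far end of the long leg; then stand the stylus back upright in its holder. Leave the cup, bowl and spatula where they are.

Things in the scene. Friction and masses are not known exactly. Their poses are not given: they have to be found in the camera images.
- tray: Fixed white drainer tray, 190 (x) by 150 (y) mm, 25 mm high. Origin: centre of underside, z up. Steel pins, 8 mm thick, at x = -76 and +76, y = 0, tops 42 mm above the counter. Its inner floor, 12 mm above the counter, has an L-shaped channel 10 mm wide, bottom 4 mm above the counter: short leg on x = -50 from y = +36 to the corner at y = -45, long leg on y = -45 from there to x = +71.
- cover: Loose aluminium plate, 184 (x) by 144 (y) by 5 mm, 0.35 kg, on the tray's walls (underside 25 mm above the counter), x along the tray's x. Origin: centre of underside, z up. 10.5 mm holes at x = -76 and +76 fit over the tray's pins: it comes free after rising 17 mm. Arched handle over the centre: bar 56 mm long in x, 12 mm wide, from 23 to 37 mm above the plate's underside.
- tin0: Square spice tin, 38 by 38 by 46 mm with a black round cap (30 mm diameter, 8 mm high) on top, 90 g. Two to four of these tins stand on the cover, each near a different corner (others are absent). Origin: centre of the underside, z up through the cap. It may lie any way up in the basket.
- tin1: Square spice tin, 38 by 38 by 46 mm with a black round cap (30 mm diameter, 8 mm high) on top, 90 g. Two to four of these tins stand on the cover, each near a different corner (others are absent). Origin: centre of the underside, z up through the cap. It may lie any way up in the basket.
- tin2: Square spice tin, 38 by 38 by 46 mm with a black round cap (30 mm diameter, 8 mm high) on top, 90 g. Two to four of these tins stand on the cover, each near a different corner (others are absent). Origin: centre of the underside, z up through the cap. It may lie any way up in the basket.
- tin3: Square spice tin, 38 by 38 by 46 mm with a black round cap (30 mm diameter, 8 mm high) on top, 90 g. Two to four of these tins stand on the cover, each near a different corner (others are absent). Origin: centre of the underside, z up through the cap. It may lie any way up in the basket.
- basket: Fixed grey plastic open basket standing left or right of the tray, 160 (x) by 230 (y) mm outside, 65 mm high, walls and floor 4 to 5 mm thick. Origin: centre of the underside, z up.
- mat: Fixed black rubber drying mat left or right of the tray, 224 (x) by 184 (y) by 4 mm. Origin: centre of the underside, z up. The cover goes here, its long side along the mat's long side (either way round).
- holder: Fixed wooden block 46 by 46 by 52 mm high beside the tray, with a 21 mm wide vertical through hole in its middle in which the stylus hangs by its disc. Origin: centre of the underside, z up.
- stylus: Stylus, 95 mm long, 60 g, upright in the holder. Origin: its tip, z up along it. From the tip: steel point 5 mm in diameter to 14 mm, shaft 9 mm in diameter to 45 mm, black disc 30 mm in diameter from 45 to 49 mm (it rests on the holder, tip 7 mm above the counter), wooden grip 14 mm square from 49 to 95 mm, sides along x and y.
- stylus_tip (a point): Centre of the stylus's tip (same point as the origin of the stylus).
- channel0 (a point): Point on the bottom of the tray's channel, on its centre line, at the free end of the short leg.
- channel1 (a point): Point on the bottom of the tray's channel, on its centre line, half way down the short leg.
- channel2 (a point): Point on the bottom of the tray's channel, on its centre line, in the corner.
- channel3 (a point): Point on the bottom of the tray's channel, on its centre line, a third along the long leg.
- channel4 (a point): Point on the bottom of the tray's channel, on its centre line, two thirds along the long leg.
- channel5 (a point): Point on the bottom of the tray's channel, on its centre line, at the far end of the long leg.
- glass_cup: Bystander: clear glass cup, 52 mm wide, 70 mm high, on the other side of the tray from the holder. Origin: centre of the underside.
- bowl: Bystander: white ceramic bowl, 90 mm wide, 40 mm high, beyond the tray. Origin: centre of the underside.
- spatula: Bystander: spatula lying on the counter beyond the tray. Origin: underside of its middle.
Things that resemble listed ones, but are neither listed nor needed, are in the scene too. There is more than one size of the stylus; the job needs the middle-sized.

How it is judged:
On the way, in this order (a step that is already met when the one before it is completed fails the run):
1. every tin is in the basket (x of tin0 in the frame of basket between -0.08 and 0.08 m and y of tin0 in the frame of basket between -0.115 and 0.115 m and height (world z) of each of tin0, tin1, tin2, tin3 below 0.06 m and x of tin1 in the frame of basket between -0.08 and 0.08 m and y of tin1 in the frame of basket between -0.115 and 0.115 m and x of tin2 in the frame of basket between -0.08 and 0.08 m and y of tin2 in the frame of basket between -0.115 and 0.115 m and x of tin3 in the frame of basket between -0.08 and 0.08 m and y of tin3 in the frame of basket between -0.115 and 0.115 m), for 0.2 s.
2. the cover has been lifted level and straight off its pins: just above them, still centred and lined up (20 to 70 mm above its seat) (z of cover in the frame of tray between 0.045 and 0.095 m and horizontal distance between cover and tray below 0.012 m and angle between cover's own z axis and vertical below 0.12 rad and angle between the x axis of cover and the x axis of tray, either way round below 0.12 rad), for 0.1 s.
3. the cover lies flat and squarely on the mat, let go (horizontal distance between cover and mat below 0.04 m and angle between the x axis of cover and the x axis of mat, either way round below 0.3 rad and angle between cover's own z axis and vertical below 0.05 rad and height (world z) of cover below 0.012 m and linear speed of cover below 0.02 m/s and contact force between the fingers and cover below 0.1 N), for 0.2 s.
4. the stylus tip is down in the channel at the free end of the short leg, moving slowly (within 7 mm of the point for 0.25 s) (horizontal distance between stylus_tip and channel0 below 0.007 m and z of stylus_tip in the frame of tray below 0.009 m), for 0.25 s.
5. the stylus tip is down in the channel half way down the short leg, moving slowly (within 7 mm of the point for 0.25 s) (horizontal distance between stylus_tip and channel1 below 0.007 m and z of stylus_tip in the frame of tray below 0.009 m), for 0.25 s.
6. the stylus tip is down in the channel in the corner, moving slowly (within 7 mm of the point for 0.25 s) (horizontal distance between stylus_tip and channel2 below 0.007 m and z of stylus_tip in the frame of tray below 0.009 m), for 0.25 s.
7. the stylus tip is down in the channel a third along the long leg, moving slowly (within 7 mm of the point for 0.25 s) (horizontal distance between stylus_tip and channel3 below 0.007 m and z of stylus_tip in the frame of tray below 0.009 m), for 0.25 s.
8. the stylus tip is down in the channel two thirds along the long leg, moving slowly (within 7 mm of the point for 0.25 s) (horizontal distance between stylus_tip and channel4 below 0.007 m and z of stylus_tip in the frame of tray below 0.009 m), for 0.25 s.
9. the stylus tip is down in the channel at the far end of the long leg, moving slowly (within 7 mm of the point for 0.25 s) (horizontal distance between stylus_tip and channel5 below 0.007 m and z of stylus_tip in the frame of tray below 0.009 m), for 0.25 s.
At the end, for the whole second after the job is handed in: Every tin present is inside the basket; the cover lies at rest flat on the mat, centre within 40 mm of the mat's centre and long sides within 0.3 rad; the stylus stands upright in its holder, disc down on the block, at rest (all of step 1 and horizontal distance between cover and mat below 0.04 m and angle between the x axis of cover and the x axis of mat, either way round below 0.3 rad and angle between cover's own z axis and vertical below 0.05 rad and height (world z) of each of cover, stylus below 0.012 m and linear speed of each of cover, stylus below 0.02 m/s and horizontal distance between stylus and holder below 0.01 m and angle between stylus's own z axis and vertical below 0.12 rad); the robot touches nothing.
It fails at once if the glass cup is pushed more than 30 mm (distance of glass_cup from where it was at the start of the episode above 0.03 m).
It fails at once if the bowl is pushed more than 30 mm (distance of bowl from where it was at the start of the episode above 0.03 m).
It fails at once if the spatula is pushed more than 30 mm (distance of spatula from where it was at the start of the episode above 0.03 m).
Of tin0, tin1, tin2, tin3 only 2 to 4 are there at a start; the rules pass over those that are not, and their reading is None.
At some moment in a run one of tin0, tin1, tin2, tin3 may be knocked a few centimetres aside while the robot is not near it.
It also fails if it takes over 210 s, if anything falls off the work surface, if the arm or the gripper's body presses on something with over 40 N, if the wrist force passes 120 N, or if a joint passes its speed limit or range.

## Working session

There is one attempt and no reset: what is moved stays moved. The work goes in short steps, Python scripts to look and compute and a tool call to move; the robot and the scene stay as the last step left them, time stands still between calls to the robot, and variables do not carry over. Pictures are saved under pics/ and viewed, about 12 in all and at most 16, crops included, and the job is handed in when it is done.

Besides the shell and the picture viewer there is one more tool, called by a JSON object that holds its "name" and its "arguments", one argument or row to a line. move_arm: Moves the arm, as the interface text tells. Its arguments: {"type":"object","properties":{"deltas":{"type":"array","items":{"type":"array"}}},"required":["deltas"]}

```bash
mkdir -p pics
cat > h.py <<'E'
import numpy as np,cv2
from plant import get_obs,eyes,ticket
def grab(n,save=None):
    d=eyes.grab_frame(n)
    d['f']=d['frame'].shape[0]/2/np.tan(np.radians(d['vfov'])/2)
    if save: cv2.imwrite('pics/'+save,cv2.cvtColor(d['frame'],cv2.COLOR_RGB2BGR))
    return d
def ray(d,u,v,z):
    E=np.array(d['extrinsics']);R,t=E[:3,:3],E[:3,3]
    c=-R.T@t; r=R.T@np.array([(u-d['cx'])/d['f'],(v-d['cy'])/d['f'],1])
    return c+r*(z-c[2])/r[2]
def cloud(d):
    E=np.array(d['extrinsics']);R,t=E[:3,:3],E[:3,3]
    v,u=np.mgrid[:420,:560];Z=d['depth']
    P=np.stack([(u-d['cx'])/d['f']*Z,(v-d['cy'])/d['f']*Z,Z],-1)
    W=(P-t)@R; W[Z==0]=np.nan
    return W
def blobs(mask,amin=60):
    n,l,s,c=cv2.connectedComponentsWithStats(mask.astype(np.uint8))
    return [(l==i) for i in range(1,n) if s[i,4]>=amin]
def rect(W,m):
    p=W[m][:,:2].astype(np.float32);p=p[~np.isnan(p[:,0])]
    return cv2.minAreaRect(p)
E
python3 - <<'E'
from h import *
print(get_obs())
for n in('top','scene'):
    d=grab(n,n+'0.png');print(n,d['f'],d['cx'],d['cy'],np.round(d['extrinsics'],3).tolist(),(d['depth']>0).mean())
E
```

```text
{'time_s': 0.0, 'joint_positions': array([ 1.07319938,  0.62934845,  0.03844786,  1.51836993, -0.02698147,
        0.99625432, -0.02000455]), 'dq': array([ 0.00022987, -0.0015637 , -0.00018398,  0.00155747,  0.00050858,
        0.0012663 , -0.00020869]), 'joint_torque': array([ 4.29953379e-04, -5.63394642e+01,  1.22652389e+00, -1.93444151e+01,
        1.10906828e-02,  1.05803620e-02,  1.15426593e-05]), 'ee_pos': array([ 0.27180137, -0.58979979,  0.24438703]), 'eef_rot': array([-9.04401148e-04,  9.76783813e-01,  2.14225384e-01, -2.20617965e-04]), 'force': array([ 0.51822822, -0.45379491,  0.51438946]), 'wrist_torque': array([-0.00258285,  0.03721426, -0.03177058]), 'finger_gap': 0.08534649106164141}
top 455.9706648669549 286.48698425422174 209.81649965968353 [[-0.021, -0.999, 0.026, -0.002], [-0.993, 0.018, -0.113, 0.599], [0.112, -0.028, -0.993, 0.851], [0.0, 0.0, 0.0, 1.0]] 0.9958375850340137
scene 429.78872376855315 279.3454307898222 207.86488931140948 [[-0.686, 0.727, 0.006, 0.41], [0.557, 0.531, -0.638, -0.304], [-0.467, -0.434, -0.77, 1.22], [0.0, 0.0, 0.0, 1.0]] 0.9961054421768708
```

View pics/top0.png

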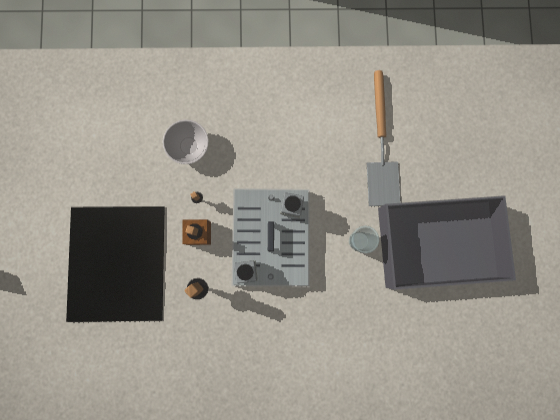

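View pics/scene0.png

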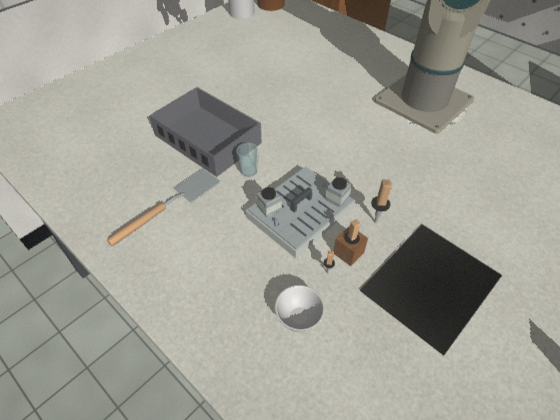

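Top view: tray and cover at about (271,238), with tins at (292,204) and (245,272). Basket is right at (447,243), mat left at (117,264). The holder with the stylus is at (195,231), with decoy styli at (196,197) and (196,289). Cup is at (363,240), bowl (186,142), spatula (381,140). The scene view agrees with this.

Run:
```python
from h import *
d=grab('top');W=cloud(d);g=d['frame'].astype(int);s=g.sum(2)
Z=W[...,2];v,u=np.mgrid[:420,:560]
def box(a,b,c,e):return (u>a)&(u<b)&(v>c)&(v<e)
def show(n,m):
  for b in blobs(m,30):
    r=rect(W,b);print(n,np.round(np.nanmedian(W[b],0),4),'rect',np.round(r[0],4),np.round(r[1],4),round(r[2],1),b.sum())
show('mat',(s<90)&box(50,180,190,330))
show('cap',(Z>.076)&box(228,315,185,292))
show('handle',(Z>.055)&(Z<.07)&box(258,285,210,262))
show('cover',(Z>.02)&(Z<.075)&box(228,315,185,292))
show('holder',(Z>.045)&(Z<.058)&box(178,216,213,250))
show('stylus',(Z>.075)&box(178,216,205,250))
show('disc',(Z>.0)&(Z>.03)&box(178,216,185,305))
show('basket',(Z>.055)&(Z<.08)&box(375,520,190,295))
show('cup',(Z>.03)&box(345,382,220,260))
show('plate',(Z>.027)&(Z<.035)&box(228,315,185,292))
```

```text
mat [0.4696 0.3486 0.0037] rect [0.4861 0.3383] [0.1546 0.1858] 89.8 4977
cap [ 0.6059 -0.0224  0.083 ] rect [ 0.6067 -0.0221] [0.0341 0.0348] 77.6 265
cap [0.4825 0.0652 0.0834] rect [0.4821 0.0665] [0.0343 0.0351] 8.9 254
handle [0.5491 0.0189 0.0614] rect [0.5485 0.0184] [0.0094 0.0543] 89.0 179
cover [0.5474 0.0183 0.0297] rect [0.5494 0.0185] [0.1501 0.1894] 88.5 6860
holder [0.5567 0.158  0.052 ] rect [0.5602 0.1616] [0.047  0.0456] 88.9 531
stylus [0.5601 0.1589 0.1007] rect [0.5601 0.1612] [0.0137 0.0138] 74.4 80
disc [0.6247 0.1572 0.0395] rect [0.6259 0.1592] [0.0191 0.0209] 39.5 114
disc [0.5583 0.1569 0.0523] rect [0.5604 0.1615] [0.0471 0.0459] 89.2 659
disc [0.4565 0.1501 0.0676] rect [0.4556 0.1525] [0.0377 0.0334] 23.3 374
basket [ 0.5298 -0.3331  0.0638] rect [ 0.5309 -0.3182] [0.1601 0.2331] 2.9 1283
basket [ 0.5375 -0.1792  0.0684] rect [ 0.5375 -0.1794] [0.0045 0.0298] 87.4 41
cup [ 0.5394 -0.1668  0.0653] rect [ 0.5388 -0.157 ] [0.0493 0.0502] 86.8 363
plate [0.5465 0.0191 0.0298] rect [0.549  0.0193] [0.1469 0.1877] 88.5 5726
```

Run:
```python
from h import *
d=grab('top');W=cloud(d);s=d['frame'].astype(int).sum(2)
Z=W[...,2];v,u=np.mgrid[:420,:560]
def box(a,b,c,e):return (u>a)&(u<b)&(v>c)&(v<e)
m=box(55,175,195,330)&(s<200);m=max(blobs(m),key=lambda b:b.sum())
c=max(cv2.findContours(m.astype(np.uint8),0,2)[0],key=cv2.contourArea)
P=np.float32([ray(d,*p[0],.004)[:2] for p in c]);print('mat',cv2.minAreaRect(P))
for n,b in(('A',box(275,312,185,222)),('B',box(228,265,255,292))):
    for b in blobs(b&(Z>.066),50):print(n,rect(W,b),b.sum())
cv2.imwrite('pics/crop.png',cv2.resize(cv2.cvtColor(d['frame'][180:300,170:320],cv2.COLOR_RGB2BGR),None,fx=5,fy=5,interpolation=2))
```

```text
mat ((0.5034138560295105, 0.32289767265319824), (0.184141144156456, 0.22265028953552246), 89.474365234375)
A ((0.6060448884963989, -0.02256740629673004), (0.03755080699920654, 0.03811710327863693), 77.87860870361328) 415
B ((0.48322197794914246, 0.06587167829275131), (0.037707794457674026, 0.0378284752368927), 5.925093650817871) 437
```

View pics/crop.png

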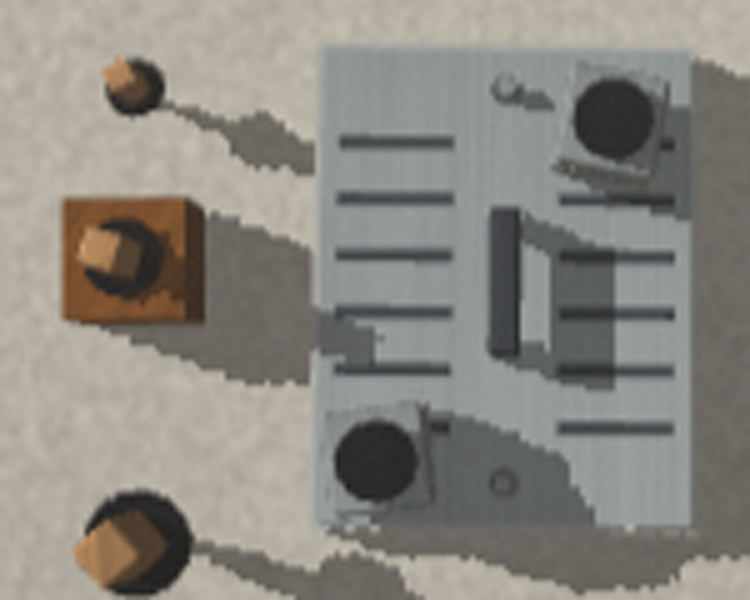

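{"name": "move_arm", "arguments": {
  "deltas": [
    [85,[45,50,0],[0,0,8.5]],
    [85,[90,100,0],[0,0,17]],
    [85,[130,150,0],[0,0,25.5]],
    [85,[170,200,0],[0,0,34]],
    [85,[200,250,0],[0,0,42.5]]
  ]
}}

```text
time_s: 0.7
ee_pos: [0.4324, -0.3962, 0.2447]
eef_rot: [-0.0, 0.831, 0.556, -0.0]
force: [0.3, -0.4, 0.1]
finger_gap: 0.0851
```

The crop shows tin A at upper right, turned about -12°, tin B at lower left, turned about +6°, and the pins and handle in the middle. Both tins are free.

{"name": "move_arm", "arguments": {
  "deltas": [
    [85,[20,45,0],[0,0,2]],
    [85,[40,88,0],[0,0,4]],
    [85,[60,132,0],[0,0,7]],
    [85,[80,176,0],[0,0,10.5]],
    [85,[100,220,-20],[0,0,10.5]]
  ]
}}

```text
time_s: 1.2
ee_pos: [0.534, -0.1766, 0.2276]
eef_rot: [0.002, 0.776, 0.63, 0.001]
force: [0.7, -0.4, 1.3]
finger_gap: 0.085
```

{"name": "move_arm", "arguments": {
  "deltas": [
    [85,[20,45,-10],[0,0,0]],
    [85,[40,88,-20],[0,0,0]],
    [85,[60,132,-40],[0,0,0]],
    [85,[80,176,-60],[0,0,0]],
    [85,[86,188,-65],[0,0,0]]
  ]
}}

```text
time_s: 1.7
ee_pos: [0.6201, 0.018, 0.1606]
eef_rot: [0.0, 0.774, 0.633, 0.002]
force: [0.1, 1.1, 0.2]
finger_gap: 0.0851
```

{"name": "move_arm", "arguments": {
  "deltas": [
    [85,[-14,-41,0],[0,0,0]],
    [85,[-14,-41,-25],[0,0,0]],
    [85,[-14,-41,-55],[0,0,0]],
    [85,[-14,-41,-85],[0,0,0]],
    [85,[-14,-41,-108],[0,0,0]]
  ]
}}

```text
time_s: 2.2
ee_pos: [0.6053, -0.0241, 0.0511]
eef_rot: [-0.0, 0.774, 0.633, 0.001]
force: [-0.0, 0.2, 0.3]
finger_gap: 0.0851
```

{"name": "move_arm", "arguments": {
  "deltas": [
    [30,[0,0,0],[0,0,0]],
    [30,[0,0,0],[0,0,0]],
    [30,[0,0,0],[0,0,0]],
    [30,[0,0,0],[0,0,0]],
    [30,[0,0,0],[0,0,0]]
  ]
}}

```text
time_s: 2.7
ee_pos: [0.6066, -0.0242, 0.0528]
eef_rot: [0.001, 0.775, 0.633, 0.002]
force: [-0.2, -0.6, 6.6]
finger_gap: 0.0374
```

{"name": "move_arm", "arguments": {
  "deltas": [
    [30,[0,0,40],[0,0,0]],
    [30,[0,0,85],[0,0,0]],
    [30,[0,0,125],[0,0,0]],
    [30,[-10,-35,150],[0,0,0]],
    [30,[-22,-75,160],[0,0,0]]
  ]
}}

```text
time_s: 3.2
ee_pos: [0.5867, -0.0978, 0.2168]
eef_rot: [0.003, 0.773, 0.634, 0.005]
force: [0.1, -1.3, -1.3]
finger_gap: 0.0372
```

{"name": "move_arm", "arguments": {
  "deltas": [
    [30,[-13,-40,0],[0,0,2]],
    [30,[-26,-85,0],[0,0,4]],
    [30,[-40,-130,0],[0,0,8]],
    [30,[-54,-171,0],[0,0,12]],
    [30,[-54,-171,-10],[0,0,14]]
  ]
}}

```text
time_s: 3.7
ee_pos: [0.5295, -0.2785, 0.2078]
eef_rot: [0.005, 0.694, 0.72, 0.003]
force: [-0.4, -0.1, -0.8]
finger_gap: 0.0371
```

{"name": "move_arm", "arguments": {
  "deltas": [
    [30,[2,0,-40],[0,0,0]],
    [30,[2,0,-80],[0,0,0]],
    [30,[2,0,-120],[0,0,0]],
    [30,[2,0,-155],[0,0,0]],
    [30,[2,0,-172],[0,0,0]]
  ]
}}

```text
time_s: 4.2
ee_pos: [0.5298, -0.2774, 0.033]
eef_rot: [0.003, 0.694, 0.72, 0.002]
force: [-0.7, -0.3, -1.4]
finger_gap: 0.0374
```

{"name": "move_arm", "arguments": {
  "deltas": [
    [60,[0,0,0],[0,0,0]],
    [80,[0,0,0],[0,0,0]],
    [80,[0,0,20],[0,0,0]],
    [80,[0,0,60],[0,0,0]],
    [80,[0,0,105],[0,0,0]]
  ]
}}

```text
time_s: 4.7
ee_pos: [0.5297, -0.2773, 0.1402]
eef_rot: [0.003, 0.693, 0.72, 0.002]
force: [1.0, 0.4, 0.1]
finger_gap: 0.0798
```

{"name": "move_arm", "arguments": {
  "deltas": [
    [85,[0,5,40],[0,0,2]],
    [85,[-5,50,70],[0,0,4]],
    [85,[-12,95,80],[0,0,4]],
    [85,[-18,140,80],[0,0,4]],
    [85,[-25,185,80],[0,0,4]]
  ]
}}

```text
time_s: 5.2
ee_pos: [0.5055, -0.0907, 0.2232]
eef_rot: [0.005, 0.668, 0.744, 0.004]
force: [0.5, 0.1, -0.0]
finger_gap: 0.0851
```

Run:
```python
from h import *
d=grab('top','top1.png');W=cloud(d);Z=W[...,2];v,u=np.mgrid[:420,:560]
def box(a,b,c,e):return (u>a)&(u<b)&(v>c)&(v<e)
for b in blobs(box(225,318,185,300)&(Z>.066)&(Z<.095),50):print(rect(W,b),b.sum())
for b in blobs(box(390,510,208,280)&(Z>.04),50):print('bk',rect(W,b),np.nanmedian(W[b],0),b.sum())
print(get_obs()['ee_pos'])
```

```text
((0.4832576513290405, 0.06582619994878769), (0.03772568330168724, 0.03804725036025047), 5.687212944030762) 440
bk ((0.5205633640289307, -0.24679750204086304), (0.13367800414562225, 0.37195906043052673), 1.4930859804153442) [ 0.50769476 -0.1013556   0.60907575] 7272
[ 0.50392769 -0.0809849   0.22311644]
```

View pics/top1.png

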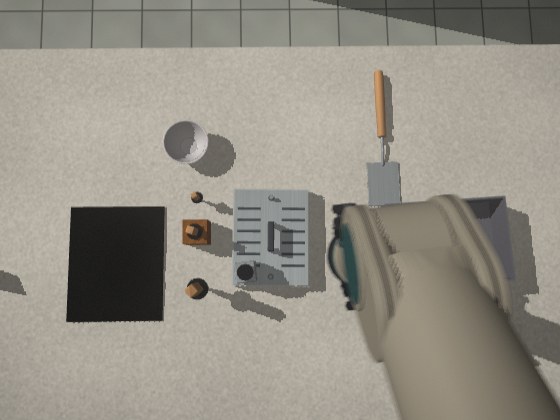

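Only tin B remains on the cover, at cap pixel (245,272), and it hasn't moved. The arm hides the basket.

{"name": "move_arm", "arguments": {
  "deltas": [
    [85,[-7,48,-15],[0,0,0]],
    [85,[-14,95,-35],[0,0,0]],
    [85,[-20,135,-60],[0,0,0]],
    [85,[-21,147,-80],[0,0,0]],
    [85,[-21,147,-95],[0,0,0]]
  ]
}}

```text
time_s: 5.75
ee_pos: [0.483, 0.0705, 0.1287]
eef_rot: [0.003, 0.661, 0.75, 0.007]
force: [0.3, -0.7, 0.1]
finger_gap: 0.085
```

{"name": "move_arm", "arguments": {
  "deltas": [
    [85,[0,0,-30],[0,0,0]],
    [85,[0,0,-60],[0,0,0]],
    [85,[0,0,-76],[0,0,0]],
    [30,[0,0,-76],[0,0,0]],
    [30,[0,0,-76],[0,0,0]]
  ]
}}

```text
time_s: 6.25
ee_pos: [0.484, 0.0707, 0.054]
eef_rot: [0.003, 0.661, 0.75, 0.008]
force: [-0.1, -0.3, -0.0]
finger_gap: 0.0589
```

{"name": "move_arm", "arguments": {
  "deltas": [
    [30,[0,0,0],[0,0,0]],
    [30,[0,0,0],[0,0,0]],
    [30,[0,0,0],[0,0,0]],
    [30,[0,0,40],[0,0,0]],
    [30,[0,0,85],[0,0,0]]
  ]
}}

```text
time_s: 6.75
ee_pos: [0.4831, 0.0705, 0.1399]
eef_rot: [0.003, 0.661, 0.75, 0.007]
force: [0.9, -0.6, -0.5]
finger_gap: 0.0375
```

{"name": "move_arm", "arguments": {
  "deltas": [
    [30,[0,-20,35],[0,0,0]],
    [30,[5,-60,60],[0,0,0]],
    [30,[10,-105,75],[0,0,-2]],
    [30,[15,-150,80],[0,0,-4]],
    [30,[20,-195,80],[0,0,-4]]
  ]
}}

```text
time_s: 7.25
ee_pos: [0.5039, -0.1266, 0.2226]
eef_rot: [0.005, 0.687, 0.726, 0.008]
force: [1.2, 0.1, -1.9]
finger_gap: 0.037
```

{"name": "move_arm", "arguments": {
  "deltas": [
    [30,[5,-46,0],[0,0,0]],
    [30,[10,-92,0],[0,0,0]],
    [30,[15,-138,0],[0,0,0]],
    [30,[20,-184,0],[0,0,0]],
    [30,[28,-230,0],[0,0,0]]
  ]
}}

```text
time_s: 7.75
ee_pos: [0.5313, -0.359, 0.2241]
eef_rot: [0.006, 0.688, 0.726, 0.008]
force: [2.0, 0.4, -0.9]
finger_gap: 0.0373
```

Lower to TCP z ≈ 0.036 and release.

{"name": "move_arm", "arguments": {
  "deltas": [
    [30,[0,-5,-40],[0,0,0]],
    [30,[0,-5,-80],[0,0,0]],
    [30,[0,-5,-125],[0,0,0]],
    [30,[0,-5,-165],[0,0,0]],
    [30,[0,-5,-188],[0,0,0]]
  ]
}}

```text
time_s: 8.25
ee_pos: [0.5295, -0.3635, 0.0339]
eef_rot: [0.004, 0.688, 0.726, 0.008]
force: [-1.0, 0.1, -0.7]
finger_gap: 0.0371
```

{"name": "move_arm", "arguments": {
  "deltas": [
    [60,[0,0,0],[0,0,0]],
    [80,[0,0,0],[0,0,0]],
    [80,[0,0,20],[0,0,0]],
    [80,[0,0,60],[0,0,0]],
    [80,[0,0,105],[0,0,0]]
  ]
}}

```text
time_s: 8.75
ee_pos: [0.5297, -0.3637, 0.142]
eef_rot: [0.005, 0.688, 0.726, 0.008]
force: [1.0, -1.4, 1.0]
finger_gap: 0.08
```

{"name": "move_arm", "arguments": {
  "deltas": [
    [85,[0,20,40],[0,0,-8]],
    [85,[0,60,80],[0,0,-16]],
    [85,[0,105,90],[0,0,-25]],
    [85,[0,150,90],[0,0,-33]],
    [85,[5,195,90],[0,0,-41]]
  ]
}}

```text
time_s: 9.25
ee_pos: [0.5354, -0.1671, 0.2361]
eef_rot: [0.009, 0.9, 0.436, 0.008]
force: [0.6, 0.4, -0.6]
finger_gap: 0.0851
```

{"name": "move_arm", "arguments": {
  "deltas": [
    [85,[0,45,0],[0,0,-8.5]],
    [85,[0,90,0],[0,0,-17]],
    [85,[0,135,0],[0,0,-25]],
    [85,[5,175,0],[0,0,-34]],
    [85,[8,182,-10],[0,0,-42]]
  ]
}}

```text
time_s: 9.75
ee_pos: [0.5455, 0.0225, 0.2301]
eef_rot: [0.009, 0.996, 0.086, 0.009]
force: [-0.3, -1.0, -0.8]
finger_gap: 0.0851
```

Run:
```python
from h import *
d=grab('scene','sc1.png');w=grab('wrist','w1.png')
W=cloud(w);Z=W[...,2]
for b in blobs((Z>.054)&(Z<.068),80):print(rect(W,b),np.nanmedian(W[b],0),b.sum())
o=get_obs();print(o['ee_pos'],o['eef_rot'],w['f'])
cv2.imwrite('pics/cmb1.png',np.hstack([cv2.resize(cv2.imread('pics/'+n),(400,300)) for n in('sc1.png','w1.png')]))
```

```text
((0.6257677674293518, 0.15537206828594208), (0.006486790254712105, 0.013294246047735214), 77.15013122558594) [0.62603344 0.1546415  0.06098413] 98
((0.5606208443641663, 0.157865971326828), (0.028942158445715904, 0.0244514849036932), 21.85626983642578) [0.56397871 0.15450811 0.05509235] 419
((0.5484349727630615, 0.01738748326897621), (0.012055746279656887, 0.055857304483652115), 88.5168685913086) [0.54971231 0.01763611 0.06028856] 657
((0.5271770358085632, -0.2628779709339142), (0.1608056277036667, 0.12067001312971115), 3.0028505325317383) [ 0.50992209 -0.20700912  0.06195726] 2381
((0.5382642149925232, -0.15711060166358948), (0.0492471307516098, 0.049631841480731964), 47.583251953125) [ 0.53754529 -0.16633331  0.06198477] 865
((0.5308984518051147, -0.2756143808364868), (0.02993619628250599, 0.0290632676333189), 72.11593627929688) [ 0.53130169 -0.2749554   0.05637312] 570
((0.45637673139572144, 0.15195214748382568), (0.038499537855386734, 0.03433799743652344), 55.229183197021484) [0.46176005 0.14718363 0.0634246 ] 670
[0.54401829 0.01808381 0.2278587 ] [0.01093733 0.99613625 0.08693049 0.00600224] 305.417390151156
```

View pics/cmb1.png

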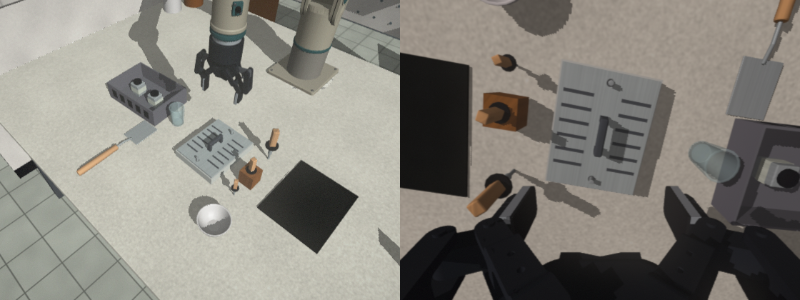

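Both tins stand in the basket, seen in both views; the cover is clear and the handle is centred at (0.548, 0.0175). I'll align with it and descend.

{"name": "move_arm", "arguments": {
  "deltas": [
    [85,[4,-1,-20],[0.6,0.4,-6]],
    [85,[4,-1,-40],[1.2,0.8,-11.5]],
    [85,[4,-1,-70],[1.2,0.8,-11.5]],
    [85,[4,-1,-100],[1.2,0.8,-11.5]],
    [85,[4,-1,-120],[1.2,0.8,-11.5]]
  ]
}}

```text
time_s: 10.35
ee_pos: [0.5481, 0.0154, 0.1081]
eef_rot: [0.0, 1.0, -0.012, -0.001]
force: [0.2, 0.2, 0.4]
finger_gap: 0.0854
```

```bash
cat >> h.py <<'E'
def att():
    from scipy.spatial.transform import Rotation as R
    o=get_obs();q=o['eef_rot'];M=R.from_quat([*q[1:],q[0]]).as_matrix()
    z=M[:,2];print('pos',np.round(o['ee_pos']*1e3,1),'yaw',round(np.degrees(np.arctan2(M[1,0],M[0,0])),2),'fix',np.round(np.degrees(np.cross(z,[0,0,-1])),2),'gap',round(o['finger_gap']*1e3,1),'F',np.round(o['force'],1))
E
python3 -c "
from h import *;att()"
```

```text
pos [548.1  15.4 108.1] yaw -1.43 fix [ 0.04 -0.08  0.  ] gap 85.4 F [0.2 0.2 0.4]
```

{"name": "move_arm", "arguments": {
  "deltas": [
    [85,[0,2,-25],[0,0,0]],
    [85,[0,2,-50],[0,0,0]],
    [50,[0,2,-56],[0,0,0]],
    [20,[0,2,-56],[0,0,0]],
    [4,[0,2,-56],[0,0,0]]
  ]
}}

```text
time_s: 10.85
ee_pos: [0.5492, 0.0167, 0.0537]
eef_rot: [0.0, 1.0, -0.012, 0.001]
force: [0.2, 0.0, 0.0]
finger_gap: 0.0436
```

{"name": "move_arm", "arguments": {
  "deltas": [
    [4,[0,0,0],[0,0,0]],
    [4,[0,0,0],[0,0,0]],
    [4,[0,0,0],[0,0,0]],
    [4,[0,0,0],[0,0,0]],
    [4,[0,0,0],[0,0,0]]
  ]
}}

```text
time_s: 11.35
ee_pos: [0.5503, 0.0166, 0.0553]
eef_rot: [0.0, 1.0, -0.012, 0.002]
force: [-0.2, -0.1, 6.9]
finger_gap: 0.0107
```

{"name": "move_arm", "arguments": {
  "deltas": [
    [4,[0,0,0],[0,0,0]],
    [4,[0,0,4],[0,0,0]],
    [4,[0,0,9],[0,0,0]],
    [4,[0,0,14],[0,0,0]],
    [4,[0,0,20],[0,0,0]]
  ]
}}

```text
time_s: 11.85
ee_pos: [0.5501, 0.0167, 0.0756]
eef_rot: [0.0, 1.0, -0.012, 0.002]
force: [-1.1, 0.8, -3.4]
finger_gap: 0.0106
```

```bash
python3 -c "
from h import *;att()"
```

```text
pos [550.1  16.7  75.6] yaw -1.42 fix [0.02 0.2  0.  ] gap 10.6 F [-1.1  0.8 -3.4]
```

{"name": "move_arm", "arguments": {
  "deltas": [
    [4,[0,0,8],[0,0,0]],
    [4,[0,0,16],[0,0,0]],
    [4,[0,0,22],[0,0,0]],
    [4,[0,0,22],[0,0,0]],
    [4,[0,0,22],[0,0,0]]
  ]
}}

```text
time_s: 12.35
ee_pos: [0.5502, 0.0167, 0.0978]
eef_rot: [0.0, 1.0, -0.012, 0.002]
force: [-0.9, 0.5, -3.4]
finger_gap: 0.0107
```

Run:
```python
from h import *
att()
d=grab('wrist','w2.png');W=cloud(d);Z=W[...,2]
for b in blobs((Z>.055)&(Z<.082)&(abs(W[...,1]-.017)<.09),800):
    P=W[b];A=np.c_[P[:,:2]-P[:,:2].mean(0),np.ones(len(P))];print(rect(W,b),np.linalg.lstsq(A,P[:,2],rcond=None)[0],b.sum())
```

```text
pos [550.2  16.7  97.8] yaw -1.42 fix [0.02 0.22 0.  ] gap 10.7 F [-0.9  0.5 -3.4]
((0.5789749026298523, 0.016409549862146378), (0.14518727362155914, 0.12240498512983322), 88.45240783691406) [-0.00091971  0.00078127  0.07123085] 54903
```

View pics/w2.png

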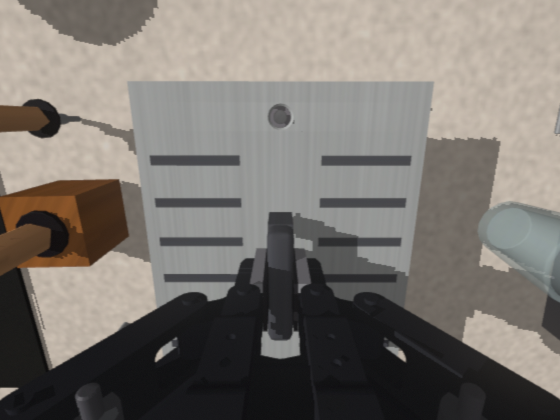

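The cover is level (slopes under 0.001), still lined up, with its underside 41 mm above its seat and both holes off the pins. Raising it over the holder and carrying it to the mat.

{"name": "move_arm", "arguments": {
  "deltas": [
    [4,[0,0,22],[0,0,0]],
    [4,[0,0,48],[0,0,0]],
    [4,[0,0,74],[0,0,0]],
    [4,[0,0,98],[0,0,0]],
    [4,[0,0,110],[0,0,0]]
  ]
}}

```text
time_s: 12.9
ee_pos: [0.5506, 0.0166, 0.2091]
eef_rot: [0.0, 1.0, -0.012, 0.003]
force: [0.9, -0.4, -3.7]
finger_gap: 0.0104
```

{"name": "move_arm", "arguments": {
  "deltas": [
    [4,[-3,20,0],[0,0,0]],
    [4,[-8,55,0],[0,0,0]],
    [4,[-14,92,0],[0,0,0.5]],
    [4,[-20,130,0],[0,0,1]],
    [4,[-26,168,0],[0,0,1]]
  ]
}}

```text
time_s: 13.4
ee_pos: [0.5236, 0.1858, 0.2082]
eef_rot: [0.0, 1.0, -0.004, 0.002]
force: [0.5, -0.9, -3.5]
finger_gap: 0.0103
```

{"name": "move_arm", "arguments": {
  "deltas": [
    [4,[-6,38,0],[0,0,0]],
    [4,[-12,76,0],[0,0,0]],
    [4,[-17,110,0],[0,0,0]],
    [4,[-20,132,0],[0,0,0]],
    [4,[-20,137,0],[0,0,0]]
  ]
}}

```text
time_s: 13.9
ee_pos: [0.5015, 0.3268, 0.2069]
eef_rot: [-0.0, 1.0, -0.001, 0.001]
force: [0.6, 0.0, -4.1]
finger_gap: 0.0109
```

```bash
python3 -c "
from h import *;att()"
```

```text
pos [501.5 326.8 206.9] yaw -0.11 fix [-0.03  0.09  0.  ] gap 10.9 F [ 0.6  0.  -4.1]
```

{"name": "move_arm", "arguments": {
  "deltas": [
    [4,[3,-5,-30],[0,0,0]],
    [4,[3,-5,-70],[0,0,0]],
    [4,[3,-5,-110],[0,0,0]],
    [4,[3,-5,-140],[0,0,0]],
    [4,[3,-5,-158],[0,0,0]]
  ]
}}

```text
time_s: 14.4
ee_pos: [0.5032, 0.3191, 0.0455]
eef_rot: [0.002, 1.0, -0.002, -0.001]
force: [0.3, -0.3, -2.6]
finger_gap: 0.0107
```

{"name": "move_arm", "arguments": {
  "deltas": [
    [4,[0,0,-5],[0,0,0]],
    [4,[0,0,-9],[0,0,0]],
    [4,[0,0,-12],[0,0,0]],
    [4,[0,0,-14],[0,0,0]],
    [4,[0,0,-14],[0,0,0]]
  ]
}}

```text
time_s: 14.9
ee_pos: [0.5037, 0.3184, 0.0343]
eef_rot: [0.002, 1.0, -0.002, -0.001]
force: [-3.5, -3.5, 9.4]
finger_gap: 0.0106
```

```bash
python3 -c "
from h import *;att()"
```

```text
pos [503.7 318.4  34.3] yaw -0.23 fix [ 0.19 -0.1   0.  ] gap 10.6 F [-3.5 -3.5  9.4]
```

{"name": "move_arm", "arguments": {
  "deltas": [
    [30,[0,0,0],[0,0,0]],
    [60,[0,0,0],[0,0,0]],
    [60,[0,0,0],[0,0,0]],
    [60,[0,0,25],[0,0,0]],
    [60,[0,0,60],[0,0,0]]
  ]
}}

```text
time_s: 15.4
ee_pos: [0.5025, 0.3178, 0.0933]
eef_rot: [0.003, 1.0, -0.002, -0.002]
force: [0.7, 0.4, 0.0]
finger_gap: 0.0603
```

{"name": "move_arm", "arguments": {
  "deltas": [
    [60,[0,0,45],[0,0,0]],
    [60,[0,-10,90],[0,0,0]],
    [60,[0,-50,130],[0,0,0]],
    [60,[0,-90,150],[0,0,0]],
    [60,[0,-120,150],[0,0,0]]
  ]
}}

```text
time_s: 15.9
ee_pos: [0.5047, 0.1958, 0.2472]
eef_rot: [0.002, 1.0, -0.003, 0.001]
force: [0.9, -0.8, -0.3]
finger_gap: 0.0598
```

Run:
```python
from h import *
att()
d=grab('wrist','w3.png');W=cloud(d);Z=W[...,2]
np.save('w3.npy',W)
t=grab('top','top3.png')
T=cloud(t);z=T[...,2]
for b in blobs((z>.0)&(z<.018)&(t['frame'].astype(int).sum(2)>240)&(T[...,1]>.2),500):
    print('cover top',rect(T,b),np.nanmedian(T[b],0),b.sum())
cv2.imwrite('pics/t3.png',cv2.resize(cv2.imread('pics/top3.png')[150:340,50:330],None,fx=2.8,fy=2.8,interpolation=2))
```

```text
pos [504.7 195.8 247.2] yaw -0.31 fix [0.2  0.13 0.  ] gap 59.8 F [ 0.9 -0.8 -0.3]
cover top ((0.7523819208145142, 0.38455963134765625), (0.39232996106147766, 0.3691102862358093), 0.002705296268686652) [0.78995048 0.38180177 0.0010296 ] 11663
cover top ((0.5651832818984985, 0.3115995526313782), (0.12914833426475525, 0.05744650587439537), 88.7967758178711) [0.58151473 0.28360809 0.00878286] 784
cover top ((0.4434037506580353, 0.2972676157951355), (0.07179310917854309, 0.10010982304811478), 1.6680021286010742) [0.42913964 0.28573041 0.00853075] 1077
cover top ((0.3846522569656372, 0.25508785247802734), (0.10916384309530258, 0.1822759211063385), 89.70912170410156) [0.36300671 0.23638852 0.00093608] 1195
cover top ((0.27677619457244873, 0.3431521952152252), (0.19322951138019562, 0.1661662608385086), 35.45159912109375) [0.27984537 0.32709272 0.00090228] 2060
```

View pics/w3.png

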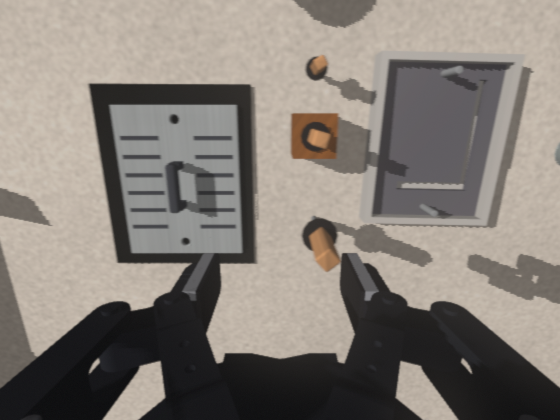

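View pics/t3.png

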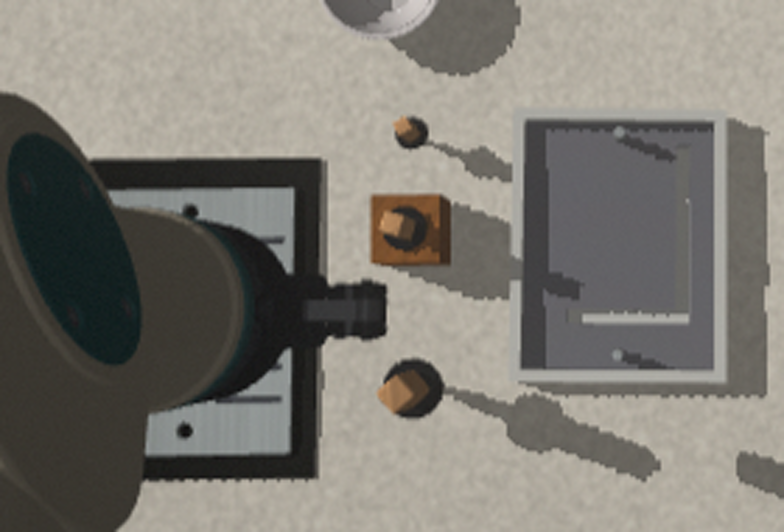

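The cover lies centred on the mat and the tray is open. The channel's corner is toward low x and -y (bottom right), at about (688,318) in the crop, so the tray's yaw is about 0, not 180°. The stylus in the holder at (400,225) is turned somewhat. Measuring tray and stylus next.

Run:
```python
from h import *
w=grab('wrist');t=grab('top')
for n,d in(('w',w),('t',t)):
    W=cloud(d);Z=W[...,2];X,Y=W[...,0],W[...,1]
    near=(abs(X-.549)<.13)&(abs(Y-.018)<.11)
    for b in blobs(near&(Z>.021)&(Z<.03),150):print(n,'rim',rect(W,b),b.sum())
    for b in blobs(near&(Z>.036)&(Z<.048),8):print(n,'pin',np.nanmedian(W[b],0),b.sum())
    for b in blobs(near&(Z<.0075)&(Z>.001)&(abs(X-.549)<.085)&(abs(Y-.018)<.065),25):print(n,'chan',rect(W,b),np.nanmedian(W[b],0),b.sum())
    m=(abs(X-.56)<.04)&(abs(Y-.16)<.04)
    for b in blobs(m&(Z>.0985),15):print(n,'styl top',rect(W,b),np.nanmax(Z[b]),b.sum())
    for b in blobs(m&(Z>.06),15):print(n,'styl',rect(W,b),np.nanmax(Z[b]),b.sum())
    for b in blobs(m&(Z>.048)&(Z<.0535),15):print(n,'block',rect(W,b),b.sum())
    m=(abs(X-.456)<.05)&(abs(Y-.155)<.05);print('big',np.nanmax(Z[m]))
    for b in blobs((Z>.006)&(Z<.013)&(Y>.24)&(abs(X-.5)<.11),600):print(n,'cover',rect(W,b),np.nanmedian(W[b],0))
```

```text
w rim ((0.5480701923370361, 0.017314620316028595), (0.15124297142028809, 0.19086749851703644), 88.42456817626953) 4752
w pin [0.62404856 0.01637104 0.04021435] 67
w pin [0.47304164 0.02045712 0.0402153 ] 48
w chan ((0.5558720827102661, 0.008594460785388947), (0.08525394648313522, 0.1267738789319992), 88.26947784423828) [ 0.52001776 -0.029169    0.00293304] 1239
w styl top ((0.559755802154541, 0.16060689091682434), (0.01386827789247036, 0.013797621242702007), 74.0571517944336) 0.10263821834064855 250
w styl top ((0.5227500796318054, 0.17186428606510162), (0.027031786739826202, 0.0054839905351400375), 89.70582580566406) 0.3301236347125802 5575
w styl ((0.5597917437553406, 0.16044995188713074), (0.01438569650053978, 0.01394803635776043), 73.91246795654297) 0.10263821834064855 318
w styl ((0.5227500796318054, 0.17186428606510162), (0.027031786739826202, 0.0054839905351400375), 89.70582580566406) 0.3301236347125802 5575
w block ((0.55949467420578, 0.16012512147426605), (0.04549502208828926, 0.045116275548934937), 89.52597045898438) 1374
big 0.31571077643581963
w cover ((0.500958263874054,
[... 784 characters left out ...]
57052612, 0.1757216453552246), (0.04308877885341644, 0.03141738101840019), 31.639984130859375) 0.6347020290657264 4434
t styl ((0.5600734949111938, 0.16110263764858246), (0.013814838603138924, 0.013804810121655464), 73.75559997558594) 0.10465082786627224 92
t block ((0.5602389574050903, 0.16148795187473297), (0.04649044945836067, 0.04550449550151825), 88.87360382080078) 363
big 0.6937320283177495
t cover ((0.5651283264160156, 0.3155762851238251), (0.14254194498062134, 0.06135409325361252), 88.82625579833984) [0.58000701 0.2853841  0.00874418]
t cover ((0.44123366475105286, 0.3027896285057068), (0.07510463148355484, 0.11144889146089554), 0.25605013966560364) [0.43122142 0.28571962 0.00877692]
```

{"name": "move_arm", "arguments": {
  "deltas": [
    [60,[25,-15,0],[0.1,0.1,-8]],
    [60,[55,-35,0],[0.2,0.1,-15.8]],
    [60,[55,-35,-35],[0.2,0.1,-15.8]],
    [60,[55,-35,-75],[0.2,0.1,-15.8]],
    [60,[55,-35,-105],[0.2,0.1,-15.8]]
  ]
}}

```text
time_s: 16.6
ee_pos: [0.5568, 0.1645, 0.1359]
eef_rot: [0.0, 0.99, -0.139, -0.004]
force: [-0.8, 0.3, -0.5]
finger_gap: 0.0601
```

```bash
python3 -c "
from h import *;att()"
```

```text
pos [556.8 164.5 135.9] yaw -15.97 fix [-0.05 -0.51 -0.  ] gap 60.1 F [-0.8  0.3 -0.5]
```

{"name": "move_arm", "arguments": {
  "deltas": [
    [60,[3,-3.5,-15],[0,-0.5,0]],
    [60,[3,-3.5,-32],[0,-0.5,0]],
    [60,[3,-3.5,-48],[0,-0.5,0]],
    [60,[3,-3.5,-58],[0,-0.5,0]],
    [60,[3,-3.5,-59],[0,-0.5,0]]
  ]
}}

```text
time_s: 17.1
ee_pos: [0.5586, 0.1622, 0.0752]
eef_rot: [-0.0, 0.99, -0.138, -0.002]
force: [0.1, -0.0, -0.8]
finger_gap: 0.0599
```

```bash
python3 -c "
from h import *;att()"
```

```text
pos [558.6 162.2  75.2] yaw -15.87 fix [-0.04 -0.18 -0.  ] gap 59.9 F [ 0.1 -0.  -0.8]
```

{"name": "move_arm", "arguments": {
  "deltas": [
    [60,[1.5,-1.5,1],[0,-0.2,0]],
    [40,[1.5,-1.5,1],[0,-0.2,0]],
    [20,[1.5,-1.5,1],[0,-0.2,0]],
    [5,[1.5,-1.5,1],[0,-0.2,0]],
    [5,[1.5,-1.5,1],[0,-0.2,0]]
  ]
}}

```text
time_s: 17.6
ee_pos: [0.5605, 0.1608, 0.0769]
eef_rot: [-0.001, 0.99, -0.138, 0.001]
force: [-1.2, -0.5, 3.4]
finger_gap: 0.0134
```

{"name": "move_arm", "arguments": {
  "deltas": [
    [5,[0,0,0],[0,0,0]],
    [5,[0,0,0],[0,0,0]],
    [5,[0,0,0],[0,0,0]],
    [5,[0,0,0],[0,0,0]],
    [5,[0,0,0],[0,0,0]]
  ]
}}

```text
time_s: 18.1
ee_pos: [0.5605, 0.1608, 0.0769]
eef_rot: [-0.001, 0.99, -0.138, 0.001]
force: [-0.4, -0.5, 1.3]
finger_gap: 0.0128
```

```bash
python3 -c "
from h import *;att()"
```

```text
pos [560.5 160.8  76.9] yaw -15.87 fix [-0.06  0.08  0.  ] gap 12.8 F [-0.4 -0.5  1.3]
```

{"name": "move_arm", "arguments": {
  "deltas": [
    [5,[0,0,20],[0,0,0]],
    [5,[0,0,45],[0,0,0]],
    [5,[0,0,70],[0,0,0]],
    [5,[-10,-17,80],[0,0,0]],
    [5,[-28,-50,80],[0,0,0]]
  ]
}}

```text
time_s: 18.6
ee_pos: [0.5346, 0.1135, 0.1585]
eef_rot: [-0.002, 0.991, -0.136, 0.003]
force: [1.2, -1.0, -1.3]
finger_gap: 0.0133
```

{"name": "move_arm", "arguments": {
  "deltas": [
    [5,[-12,-20,0],[0,0,0]],
    [5,[-24,-42,0],[0,0,0]],
    [5,[-32,-55,-10],[0,0,0]],
    [5,[-32,-55,-15],[0,0,0]],
    [5,[-32,-55,-15],[0,0,0]]
  ]
}}

```text
time_s: 19.1
ee_pos: [0.5025, 0.0589, 0.1429]
eef_rot: [-0.003, 0.991, -0.136, 0.003]
force: [-0.5, 0.3, -0.5]
finger_gap: 0.0128
```

Run:
```python
from h import *
att()
a=grab('scene','s4.png');w=grab('wrist','w4.png');W=cloud(w);np.save('w4.npy',W);np.save('s4.npy',cloud(a))
# tip region in scene
o=get_obs()['ee_pos'];E=np.array(a['extrinsics']);p=E[:3,:3]@(o-[0,0,.07])+E[:3,3];u,v=[int(x) for x in (a['f']*p[0]/p[2]+a['cx'],a['f']*p[1]/p[2]+a['cy'])];print('exp tip px scene',u,v)
A=cv2.resize(cv2.imread('pics/s4.png')[v-45:v+30,u-50:u+50],(400,300),interpolation=2)
E=np.array(w['extrinsics']);p=E[:3,:3]@(o-[0,0,.07])+E[:3,3];print('wrist',w['f']*p[0]/p[2]+w['cx'],w['f']*p[1]/p[2]+w['cy'])
cv2.imwrite('pics/c4.png',np.hstack([A,cv2.resize(cv2.imread('pics/w4.png'),(400,300))]))
```

```text
pos [502.5  58.9 142.9] yaw -15.61 fix [-0.24  0.35  0.  ] gap 12.8 F [-0.5  0.3 -0.5]
exp tip px scene 330 189
wrist 281.3627388888381 228.65754204068617
```

View pics/c4.png

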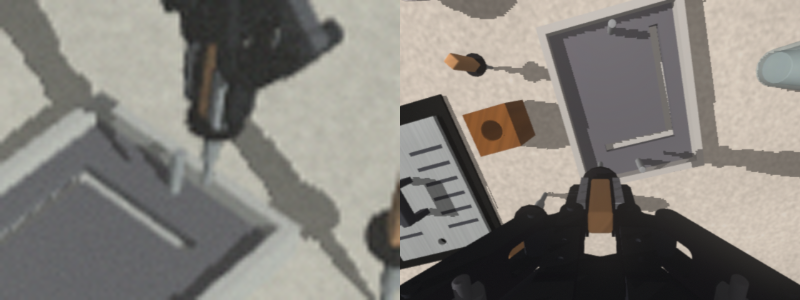

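The stylus hangs straight in the grip. Its tip shows at scene pixel (331,189) against (330,189) predicted, so the tip is 70 mm below the TCP. I'll descend over the free end of the short leg.

{"name": "move_arm", "arguments": {
  "deltas": [
    [5,[-1,-4,-5],[-0.2,0.3,0]],
    [5,[-2.3,-7.6,-15],[-0.2,0.3,0]],
    [5,[-2.3,-7.6,-28],[-0.2,0.3,0]],
    [5,[-2.3,-7.6,-38],[-0.2,0.3,0]],
    [5,[-2.3,-7.6,-45],[-0.2,0.3,0]]
  ]
}}

```text
time_s: 19.7
ee_pos: [0.5006, 0.0521, 0.0972]
eef_rot: [-0.001, 0.991, -0.135, 0.0]
force: [0.0, -0.7, -0.5]
finger_gap: 0.0133
```

{"name": "move_arm", "arguments": {
  "deltas": [
    [5,[0,0,0],[0,0,0]],
    [5,[0,0,0],[0,0,0]]
  ]
}}

```text
time_s: 19.9
ee_pos: [0.5004, 0.0521, 0.0969]
eef_rot: [-0.0, 0.991, -0.135, 0.0]
force: [0.8, 0.4, -0.5]
finger_gap: 0.0133
```

```bash
python3 -c "
from h import *;att()"
```

```text
pos [500.4  52.1  96.9] yaw -15.51 fix [-0.05  0.02  0.  ] gap 13.3 F [ 0.8  0.4 -0.5]
```

{"name": "move_arm", "arguments": {
  "deltas": [
    [5,[-0.2,-0.8,-5],[0,0,0]],
    [5,[-0.2,-0.8,-10],[0,0,0]],
    [5,[-0.2,-0.8,-15],[0,0,0]],
    [5,[-0.2,-0.8,-19],[0,0,0]],
    [5,[-0.2,-0.8,-21],[0,0,0]]
  ]
}}

```text
time_s: 20.4
ee_pos: [0.5, 0.0513, 0.0754]
eef_rot: [-0.0, 0.991, -0.135, -0.0]
force: [-0.5, -0.2, -0.0]
finger_gap: 0.0131
```

{"name": "move_arm", "arguments": {
  "deltas": [
    [5,[0,0,-0.5],[0,0,0]],
    [5,[0,0,-0.5],[0,0,0]],
    [5,[0,0,-0.5],[0,0,0]],
    [5,[0,0,-0.5],[0,0,0]],
    [5,[0,0,-0.5],[0,0,0]]
  ]
}}

```text
time_s: 20.9
ee_pos: [0.5001, 0.0513, 0.0751]
eef_rot: [-0.0, 0.991, -0.135, -0.0]
force: [-0.1, 0.8, 0.0]
finger_gap: 0.0132
```

```bash
python3 -c "
from h import *;att()"
```

```text
pos [500.1  51.3  75.1] yaw -15.5 fix [-0.05  0.    0.  ] gap 13.2 F [-0.1  0.8  0. ]
```

{"name": "move_arm", "arguments": {
  "deltas": [
    [5,[-0.1,-2.2,0.2],[0,0,0]],
    [5,[-0.1,-4.4,0.2],[0,0,0]],
    [5,[-0.2,-6.6,0.2],[0,0,0]],
    [5,[-0.2,-8.8,0.2],[0,0,0]],
    [5,[-0.3,-11,0.2],[0,0,0]]
  ]
}}

```text
time_s: 21.4
ee_pos: [0.4998, 0.04, 0.0753]
eef_rot: [-0.0, 0.991, -0.135, -0.0]
force: [-0.0, -0.3, 0.0]
finger_gap: 0.0132
```

{"name": "move_arm", "arguments": {
  "deltas": [
    [5,[-0.1,-2.2,0],[0,0,0]],
    [5,[-0.1,-4.4,0],[0,0,0]],
    [5,[-0.2,-6.6,0],[0,0,0]],
    [5,[-0.2,-8.8,0],[0,0,0]],
    [5,[-0.3,-11,0],[0,0,0]]
  ]
}}

```text
time_s: 21.9
ee_pos: [0.4996, 0.0289, 0.0753]
eef_rot: [-0.0, 0.991, -0.135, 0.0]
force: [-0.5, -0.1, -0.7]
finger_gap: 0.0132
```

```bash
python3 -c "
from h import *;att()"
```

```text
pos [499.6  28.9  75.3] yaw -15.52 fix [-0.04  0.01  0.  ] gap 13.2 F [-0.5 -0.1 -0.7]
```

{"name": "move_arm", "arguments": {
  "deltas": [
    [5,[-0.1,-2.2,0],[0,0,0]],
    [5,[-0.1,-4.4,0],[0,0,0]],
    [5,[-0.2,-6.6,0],[0,0,0]],
    [5,[-0.2,-8.8,0],[0,0,0]],
    [5,[-0.3,-11,0],[0,0,0]]
  ]
}}

```text
time_s: 22.4
ee_pos: [0.4992, 0.0177, 0.0753]
eef_rot: [-0.0, 0.991, -0.135, 0.0]
force: [0.1, -0.7, -0.6]
finger_gap: 0.0131
```

{"name": "move_arm", "arguments": {
  "deltas": [
    [5,[-0.1,-2.2,0],[0,0,0]],
    [5,[-0.1,-4.4,0],[0,0,0]],
    [5,[-0.2,-6.6,0],[0,0,0]],
    [5,[-0.2,-8.8,0],[0,0,0]],
    [5,[-0.3,-11,0],[0,0,0]]
  ]
}}

```text
time_s: 22.9
ee_pos: [0.499, 0.0065, 0.0753]
eef_rot: [-0.0, 0.991, -0.135, 0.0]
force: [-0.1, -0.1, 0.1]
finger_gap: 0.0133
```

{"name": "move_arm", "arguments": {
  "deltas": [
    [5,[-0.1,-2.2,0],[0,0,0]],
    [5,[-0.1,-4.4,0],[0,0,0]],
    [5,[-0.2,-6.6,0],[0,0,0]],
    [5,[-0.2,-8.8,0],[0,0,0]],
    [5,[-0.3,-11,0],[0,0,0]]
  ]
}}

```text
time_s: 23.4
ee_pos: [0.4987, -0.0047, 0.0753]
eef_rot: [-0.0, 0.991, -0.135, 0.0]
force: [-0.3, -0.1, -0.0]
finger_gap: 0.0134
```

{"name": "move_arm", "arguments": {
  "deltas": [
    [5,[-0.1,-2.2,0],[0,0,0]],
    [5,[-0.1,-4.4,0],[0,0,0]],
    [5,[-0.2,-6.6,0],[0,0,0]],
    [5,[-0.2,-8.8,0],[0,0,0]],
    [5,[-0.3,-11,0],[0,0,0]]
  ]
}}

```text
time_s: 23.9
ee_pos: [0.4984, -0.0159, 0.0753]
eef_rot: [-0.0, 0.991, -0.135, 0.0]
force: [-0.5, 0.5, 0.0]
finger_gap: 0.013
```

```bash
python3 -c "
from h import *;att()"
```

```text
pos [498.4 -15.9  75.3] yaw -15.52 fix [-0.04  0.01  0.  ] gap 13.0 F [-0.5  0.5  0. ]
```

{"name": "move_arm", "arguments": {
  "deltas": [
    [5,[0,-2.2,0],[0,0,0]],
    [5,[-0.1,-4.4,0],[0,0,0]],
    [5,[-0.1,-6.6,0],[0,0,0]],
    [5,[-0.2,-8.8,0],[0,0,0]],
    [5,[-0.2,-9.7,0],[0,0,0]]
  ]
}}

```text
time_s: 24.4
ee_pos: [0.4982, -0.0259, 0.0753]
eef_rot: [-0.0, 0.991, -0.135, 0.0]
force: [-0.0, -0.0, 0.0]
finger_gap: 0.013
```

{"name": "move_arm", "arguments": {
  "deltas": [
    [5,[1,0,0],[0,0,0]],
    [5,[2.2,-0.1,0],[0,0,0]],
    [5,[4.4,-0.1,0],[0,0,0]],
    [5,[6.6,-0.2,0],[0,0,0]],
    [5,[8.8,-0.2,0],[0,0,0]]
  ]
}}

```text
time_s: 24.9
ee_pos: [0.5073, -0.026, 0.0753]
eef_rot: [-0.0, 0.991, -0.135, 0.0]
force: [0.4, -0.0, -0.3]
finger_gap: 0.0133
```

{"name": "move_arm", "arguments": {
  "deltas": [
    [5,[2.2,-0.1,0],[0,0,0]],
    [5,[4.4,-0.1,0],[0,0,0]],
    [5,[6.6,-0.2,0],[0,0,0]],
    [5,[8.8,-0.2,0],[0,0,0]],
    [5,[11,-0.3,0],[0,0,0]]
  ]
}}

```text
time_s: 25.4
ee_pos: [0.5184, -0.0263, 0.0753]
eef_rot: [-0.0, 0.991, -0.135, 0.0]
force: [-0.4, 0.1, -1.1]
finger_gap: 0.013
```

{"name": "move_arm", "arguments": {
  "deltas": [
    [5,[2.2,-0.1,0],[0,0,0]],
    [5,[4.4,-0.1,0],[0,0,0]],
    [5,[6.6,-0.2,0],[0,0,0]],
    [5,[8.8,-0.2,0],[0,0,0]],
    [5,[11,-0.3,0],[0,0,0]]
  ]
}}

```text
time_s: 25.9
ee_pos: [0.5296, -0.0266, 0.0753]
eef_rot: [-0.0, 0.991, -0.135, 0.0]
force: [-0.6, 0.0, 0.8]
finger_gap: 0.0133
```

```bash
python3 -c "
from h import *;att()"
```

```text
pos [529.6 -26.6  75.3] yaw -15.52 fix [-0.04  0.02  0.  ] gap 13.3 F [-0.6  0.   0.8]
```

{"name": "move_arm", "arguments": {
  "deltas": [
    [5,[2.2,-0.1,0],[0,0,0]],
    [5,[4.4,-0.1,0],[0,0,0]],
    [5,[6.6,-0.2,0],[0,0,0]],
    [5,[8.8,-0.2,0],[0,0,0]],
    [5,[11,-0.3,0],[0,0,0]]
  ]
}}

```text
time_s: 26.4
ee_pos: [0.5408, -0.0269, 0.0753]
eef_rot: [-0.0, 0.991, -0.135, 0.0]
force: [-0.2, -0.0, -0.8]
finger_gap: 0.0133
```

{"name": "move_arm", "arguments": {
  "deltas": [
    [5,[2.2,-0.1,0],[0,0,0]],
    [5,[4.4,-0.1,0],[0,0,0]],
    [5,[6.6,-0.2,0],[0,0,0]],
    [5,[8.8,-0.2,0],[0,0,0]],
    [5,[11,-0.3,0],[0,0,0]]
  ]
}}

```text
time_s: 26.9
ee_pos: [0.552, -0.0272, 0.0753]
eef_rot: [-0.0, 0.991, -0.135, 0.0]
force: [0.8, -0.3, -1.6]
finger_gap: 0.0134
```

{"name": "move_arm", "arguments": {
  "deltas": [
    [5,[2.2,-0.1,0],[0,0,0]],
    [5,[4.4,-0.1,0],[0,0,0]],
    [5,[6.6,-0.2,0],[0,0,0]],
    [5,[8.8,-0.2,0],[0,0,0]],
    [5,[11,-0.3,0],[0,0,0]]
  ]
}}

```text
time_s: 27.4
ee_pos: [0.5631, -0.0275, 0.0752]
eef_rot: [-0.0, 0.991, -0.135, 0.0]
force: [-0.5, 0.1, 0.3]
finger_gap: 0.0135
```

{"name": "move_arm", "arguments": {
  "deltas": [
    [5,[2.2,-0.1,0],[0,0,0]],
    [5,[4.4,-0.1,0],[0,0,0]],
    [5,[6.6,-0.2,0],[0,0,0]],
    [5,[8.8,-0.2,0],[0,0,0]],
    [5,[11,-0.3,0],[0,0,0]]
  ]
}}

```text
time_s: 27.9
ee_pos: [0.5743, -0.0277, 0.0752]
eef_rot: [-0.0, 0.991, -0.135, 0.0]
force: [1.1, 0.2, -0.7]
finger_gap: 0.0132
```

```bash
python3 -c "
from h import *;att()"
```

```text
pos [574.3 -27.7  75.2] yaw -15.52 fix [-0.04  0.01  0.  ] gap 13.2 F [ 1.1  0.2 -0.7]
```

Remaining ~41 mm, then pause at the far end.

{"name": "move_arm", "arguments": {
  "deltas": [
    [5,[2.2,-0.1,0],[0,0,0]],
    [5,[4.4,-0.1,0],[0,0,0]],
    [5,[6.6,-0.2,0],[0,0,0]],
    [5,[8.8,-0.2,0],[0,0,0]],
    [5,[11,-0.3,0],[0,0,0]]
  ]
}}

```text
time_s: 28.4
ee_pos: [0.5854, -0.028, 0.0752]
eef_rot: [-0.0, 0.991, -0.135, 0.0]
force: [0.7, -0.4, -1.2]
finger_gap: 0.0134
```

{"name": "move_arm", "arguments": {
  "deltas": [
    [5,[2.2,-0.1,0],[0,0,0]],
    [5,[4.4,-0.1,0],[0,0,0]],
    [5,[6.6,-0.2,0],[0,0,0]],
    [5,[8.8,-0.2,0],[0,0,0]],
    [5,[11,-0.3,0],[0,0,0]]
  ]
}}

```text
time_s: 28.9
ee_pos: [0.5966, -0.0283, 0.0752]
eef_rot: [-0.0, 0.991, -0.135, 0.0]
force: [0.6, -0.6, -1.1]
finger_gap: 0.0132
```

{"name": "move_arm", "arguments": {
  "deltas": [
    [5,[2.2,-0.1,0],[0,0,0]],
    [5,[4.4,-0.1,0],[0,0,0]],
    [5,[6.6,-0.2,0],[0,0,0]],
    [5,[8.8,-0.2,0],[0,0,0]],
    [5,[11,-0.3,0],[0,0,0]]
  ]
}}

```text
time_s: 29.4
ee_pos: [0.6078, -0.0286, 0.0752]
eef_rot: [-0.0, 0.991, -0.135, -0.0]
force: [-0.0, 0.4, -0.8]
finger_gap: 0.0135
```

{"name": "move_arm", "arguments": {
  "deltas": [
    [5,[2.2,-0.1,0],[0,0,0]],
    [5,[4.4,-0.1,0],[0,0,0]],
    [5,[6.6,-0.2,0],[0,0,0]],
    [5,[7.2,-0.2,0],[0,0,0]],
    [5,[7.2,-0.2,0],[0,0,0]]
  ]
}}

```text
time_s: 29.9
ee_pos: [0.6151, -0.0288, 0.0752]
eef_rot: [-0.0, 0.991, -0.135, 0.0]
force: [0.1, 0.3, -0.9]
finger_gap: 0.013
```

{"name": "move_arm", "arguments": {
  "deltas": [
    [5,[0,0,0],[0,0,0]],
    [5,[0,0,0],[0,0,0]],
    [5,[0,0,0],[0,0,0]],
    [5,[0,0,0],[0,0,0]]
  ]
}}

```text
time_s: 30.3
ee_pos: [0.615, -0.0288, 0.0752]
eef_rot: [-0.0, 0.991, -0.135, -0.0]
force: [-0.3, 0.0, 0.3]
finger_gap: 0.0135
```

Run:
```python
from h import *
att()
a=grab('scene','s5.png')
o=get_obs()['ee_pos'];E=np.array(a['extrinsics']);p=E[:3,:3]@(o-[0,0,.07])+E[:3,3];u,v=[int(x) for x in (a['f']*p[0]/p[2]+a['cx'],a['f']*p[1]/p[2]+a['cy'])];print(u,v)
cv2.imwrite('pics/c5.png',cv2.resize(cv2.imread('pics/s5.png')[v-45:v+30,u-50:u+50],(600,450),interpolation=2))
```

```text
pos [615.  -28.8  75.2] yaw -15.51 fix [-0.04  0.    0.  ] gap 13.5 F [-0.3  0.   0.3]
264 217
```

View pics/c5.png

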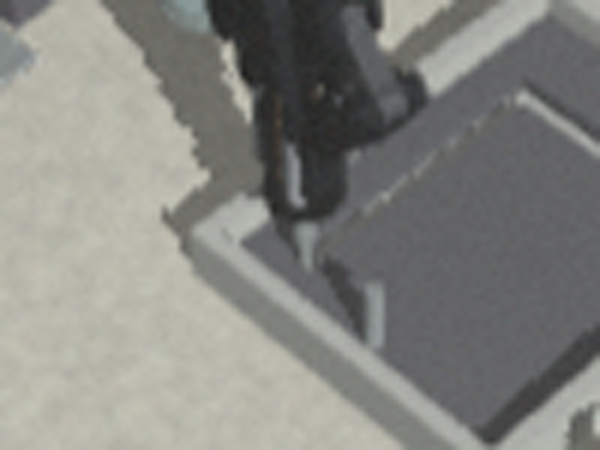

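The tip sits in the channel at the far end, seen at scene pixel (265,217) against (264,217) predicted. Lifting and returning the stylus to the holder.

{"name": "move_arm", "arguments": {
  "deltas": [
    [5,[0,0,18],[0,0,0]],
    [5,[0,0,42],[0,0,0]],
    [5,[0,0,66],[0,0,0]],
    [5,[-5,15,82],[0,0,0]],
    [5,[-14,48,82],[0,0,0]]
  ]
}}

```text
time_s: 30.85
ee_pos: [0.6028, 0.0167, 0.1598]
eef_rot: [0.0, 0.99, -0.138, 0.003]
force: [0.4, 1.0, -0.9]
finger_gap: 0.0133
```

{"name": "move_arm", "arguments": {
  "deltas": [
    [5,[-10,36,0],[0,0,0]],
    [5,[-21,72,0],[0,0,0]],
    [5,[-31,108,0],[0,0,0]],
    [5,[-39,136,0],[0,0,0]],
    [5,[-40.5,142,0],[0,0,0]]
  ]
}}

```text
time_s: 31.35
ee_pos: [0.5596, 0.1653, 0.1596]
eef_rot: [-0.001, 0.991, -0.134, 0.002]
force: [-1.2, 0.8, -0.3]
finger_gap: 0.0131
```

{"name": "move_arm", "arguments": {
  "deltas": [
    [5,[0,0,0],[0,0,0]],
    [5,[0,0,0],[0,0,0]]
  ]
}}

```text
time_s: 31.55
ee_pos: [0.5591, 0.1657, 0.1595]
eef_rot: [-0.001, 0.991, -0.133, 0.001]
force: [0.2, -0.9, -0.3]
finger_gap: 0.0133
```

```bash
python3 -c "
from h import *;att()"
```

```text
pos [559.1 165.7 159.5] yaw -15.34 fix [-0.14  0.17  0.  ] gap 13.3 F [ 0.2 -0.9 -0.3]
```

{"name": "move_arm", "arguments": {
  "deltas": [
    [5,[1.4,-4.9,0],[-0.1,0.1,0]],
    [5,[1.4,-4.9,-8],[-0.1,0.1,0]],
    [5,[1.4,-4.9,-16],[-0.1,0.1,0]],
    [5,[1.4,-4.9,-23],[-0.1,0.1,0]],
    [5,[1.4,-4.9,-23],[-0.1,0.1,0]]
  ]
}}

```text
time_s: 32.05
ee_pos: [0.5596, 0.1603, 0.1349]
eef_rot: [0.0, 0.991, -0.134, -0.001]
force: [0.5, 0.4, -0.8]
finger_gap: 0.0133
```

```bash
python3 -c "
from h import *;att()"
```

```text
pos [559.6 160.3 134.9] yaw -15.37 fix [ 0.01 -0.09  0.  ] gap 13.3 F [ 0.5  0.4 -0.8]
```

{"name": "move_arm", "arguments": {
  "deltas": [
    [5,[0.8,0.5,-8],[0,0,0]],
    [5,[0.8,0.5,-18],[0,0,0]],
    [5,[0.8,0.5,-28],[0,0,0]],
    [5,[0.8,0.5,-38],[0,0,0]],
    [5,[0.8,0.5,-46],[0,0,0]]
  ]
}}

```text
time_s: 32.55
ee_pos: [0.56, 0.1607, 0.0877]
eef_rot: [0.0, 0.991, -0.134, -0.001]
force: [-0.2, 0.5, -1.0]
finger_gap: 0.013
```

{"name": "move_arm", "arguments": {
  "deltas": [
    [5,[0.3,0,-4],[0,0,0]],
    [5,[0.3,0,-7],[0,0,0]],
    [5,[0.3,0,-10],[0,0,0]],
    [5,[0.3,0,-11],[0,0,0]],
    [5,[0.3,0,-11],[0,0,0]]
  ]
}}

```text
time_s: 33.05
ee_pos: [0.5605, 0.1607, 0.077]
eef_rot: [0.0, 0.991, -0.134, -0.001]
force: [-0.0, -0.6, -1.5]
finger_gap: 0.0134
```

```bash
python3 -c "
from h import *;att()"
```

```text
pos [560.5 160.7  77. ] yaw -15.37 fix [ 0.02 -0.11  0.  ] gap 13.4 F [-0.  -0.6 -1.5]
```

Open slowly (retracting fingers are 13 mm back as they open), then rise and move clear.

{"name": "move_arm", "arguments": {
  "deltas": [
    [5,[0,0,-0.7],[0,0,0]],
    [18,[0,0,-0.7],[0,0,0]],
    [30,[0,0,-0.7],[0,0,0]],
    [60,[0,0,0],[0,0,0]],
    [60,[0,0,0],[0,0,0]]
  ]
}}

```text
time_s: 33.55
ee_pos: [0.5606, 0.1608, 0.077]
eef_rot: [0.0, 0.991, -0.134, -0.001]
force: [0.4, -1.1, -0.3]
finger_gap: 0.0579
```

{"name": "move_arm", "arguments": {
  "deltas": [
    [60,[0,0,20],[0,0,0]],
    [60,[0,0,50],[0,0,0]],
    [60,[0,0,90],[0,0,0]],
    [60,[0,0,130],[0,0,0]],
    [60,[-20,-20,160],[0,0,0]]
  ]
}}

```text
time_s: 34.05
ee_pos: [0.5432, 0.1437, 0.2396]
eef_rot: [-0.002, 0.991, -0.132, 0.002]
force: [-0.1, 0.8, -0.0]
finger_gap: 0.0599
```

{"name": "move_arm", "arguments": {
  "deltas": [
    [60,[-25,-45,0],[0,0,0]],
    [60,[-50,-90,0],[0,0,0]],
    [60,[-75,-130,0],[0,0,0]],
    [60,[-100,-170,0],[0,0,0]],
    [60,[-100,-170,0],[0,0,0]]
  ]
}}

```text
time_s: 34.55
ee_pos: [0.439, -0.0319, 0.2398]
eef_rot: [-0.0, 0.991, -0.137, 0.0]
force: [0.6, 0.3, 0.0]
finger_gap: 0.0598
```

Run:
```python
from h import *
att()
t=grab('top','t6.png');W=cloud(t);s=grab('scene','s6.png')
Z=W[...,2];X,Y=W[...,0],W[...,1]
m=(abs(X-.56)<.04)&(abs(Y-.16)<.04)
for lo,hi in((.095,.11),(.06,.11),(.048,.0535)):
  for b in blobs(m&(Z>lo)&(Z<hi),15):print('styl',lo,rect(W,b),np.nanmax(Z[b]),b.sum())
c=(Z>.006)&(Z<.013)&(Y>.24)&(abs(X-.5)<.11)
for b in blobs(c,600):
    P=W[b];A=np.c_[P[:,:2]-P[:,:2].mean(0),np.ones(len(P))];print('cover',rect(W,b),np.linalg.lstsq(A,P[:,2],rcond=None)[0])
cv2.imwrite('pics/c6.png',np.hstack([cv2.resize(cv2.imread('pics/'+n),(400,300)) for n in('s6.png','t6.png')]))
```

```text
pos [439.  -31.9 239.8] yaw -15.71 fix [-0.03  0.05  0.  ] gap 59.8 F [0.6 0.3 0. ]
styl 0.095 ((0.5604436993598938, 0.16223153471946716), (0.013886627741158009, 0.013800711371004581), 73.70226287841797) 0.10479227572953133 66
styl 0.06 ((0.5603291392326355, 0.16207897663116455), (0.014319940470159054, 0.013728783465921879), 74.91010284423828) 0.10479227572953133 94
styl 0.048 ((0.5602397918701172, 0.16136515140533447), (0.04705534502863884, 0.04548231139779091), 88.96002960205078) 0.053479424191786626 367
cover ((0.5022454261779785, 0.31996673345565796), (0.15139800310134888, 0.1917307823896408), 89.89491271972656) [-0.00024272 -0.0005948   0.00888885]
```

View pics/c6.png

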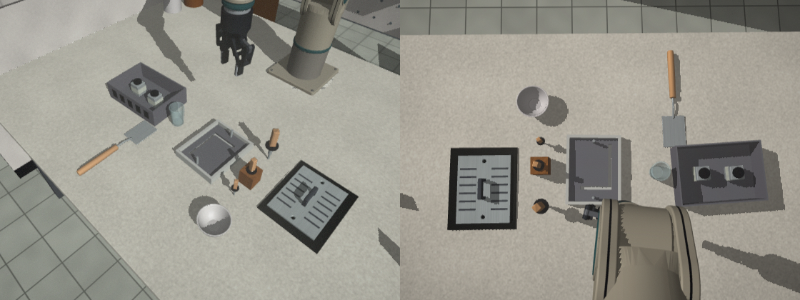

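Everything is in place: the tins are in the basket, the cover lies flat on the mat 2–3 mm off centre, and the stylus stands seated in its block within 1 mm. The bystanders look unmoved and the robot is clear. Handing in.

```bash
python3 -c "
from h import *;print(ticket.sign_off(), get_obs()['time_s'])"
```

```text
the job is handed in; nothing more can be done
the job is handed in; nothing more can be done
```

The job is done and handed in after about 35 s of the 210 s allowed; the sign-off reports no verdict.

- **Tins:** two were present. Both went into the basket and were still standing in it in the last pictures.
- **Cover:** I lifted it level and straight up, 41 mm above its seat, then laid it on the mat. At the last check its centre was about 3 mm from the mat's centre, under 1° out of square, and flat.
- **Stylus:** I took the middle-sized one from the holder and ran its tip about 1 mm above the channel bottom, at about 2.2 cm/s, from the short leg's free end to the long leg's far end. To stay clear of the end walls I stopped about 4 mm short of each end point, inside the 7 mm allowance.
- **Stylus return:** it stands upright in the holder, within about 1 mm of centre, at the same height as before.
- **Bystanders:** the cup, bowl and spatula look unmoved in the pictures; I did not re-measure them.

No check failed. The top and wrist cameras differed by 1–2 mm, which is within calibration. The tip positions come from the arm's readings; scene pictures near the start and at the far end agreed to about 1 pixel.

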